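Index the bench turntable and clamp it

TASK

Push the turntable round by one of its arms with a fingertip until the brass bush stands squarely in front of the yellow pointer, then push the red clamp lever fully over to its stop to lock the table there. Do not touch the disc itself or touch or lift any of the parts standing on it, leave the other things on the bench alone, and finish clear of everything.

Things in the scene. Friction and masses are not known exactly. Their poses are not given: they have to be found in the camera images.
- turntable_base: fixed grey base of the turntable. Origin: on the turntable's vertical axis at bench height; z up; x axis out to the yellow pointer, y axis to the clamp lever's pivot; turned up to 0.45 rad from the world axes. A grey tongue 12 mm high runs along +y to the lever. The yellow pointer block lies 94 to 185 mm from the axis, top 24 mm above the bench, below the arms.
- disc: turning aluminium disc. Origin: centre of its top; z up. Radius 95 mm, 56 mm above the bench (dark hub to 68 mm). Four identical round pockets (grey rims 7 mm high, 44 mm inside), centres 60 mm from the axis, a quarter turn apart, hold the parts. The disc turns endlessly either way, stays where it is left, and takes about 2 N at an arm's end.
- pointer_mark (a point): point fixed to the base, on the line of the yellow pointer, 60 mm from the turntable's axis and 56 mm above the bench: where the centre of the pocket that faces the pointer lies
- spoke_1 (a point): point on the centre line of one of the four identical arms of the turntable: level steel rods of 12 mm diameter that stick out radially from the disc, midway between pockets, centre line 62 mm above the bench, to 155 mm from the axis, ending in a black ball of 20 mm. This point turns with the disc, 120 mm from the axis.
- spoke_2 (a point): point on the centre line of one of the four identical arms of the turntable: level steel rods of 12 mm diameter that stick out radially from the disc, midway between pockets, centre line 62 mm above the bench, to 155 mm from the axis, ending in a black ball of 20 mm. This point turns with the disc, 120 mm from the axis.
- spoke_3 (a point): point on the centre line of one of the four identical arms of the turntable: level steel rods of 12 mm diameter that stick out radially from the disc, midway between pockets, centre line 62 mm above the bench, to 155 mm from the axis, ending in a black ball of 20 mm. This point turns with the disc, 120 mm from the axis.
- spoke_4 (a point): point on the centre line of one of the four identical arms of the turntable: level steel rods of 12 mm diameter that stick out radially from the disc, midway between pockets, centre line 62 mm above the bench, to 155 mm from the axis, ending in a black ball of 20 mm. This point turns with the disc, 120 mm from the axis.
- brass_bush: brass bush, a loose yellow metal tube standing in one of the four pockets (2 mm play all round): 40 mm diameter, 28 mm high, bore 22 mm. Origin: centre of its underside; z up.
- bearing: loose flat steel bearing with a black face, 40 mm diameter, 14 mm high, in another pocket. Origin: centre of its underside
- blue_cap: loose blue plastic cap, 40 mm diameter, 24 mm high, stepped, in another pocket. Origin: centre of its underside
- steel_plug: loose dark steel plug, 40 mm diameter, 26 mm high, stepped, in another pocket. Origin: centre of its underside
- clamp_lever (a joint): angle of the red clamp lever (rad): 0 fully open (pointing along the base's +y, away from the disc), growing anticlockwise as seen from above, 1.3 at its stop (locked). It starts 0 to 0.3 and stays where it is left; it takes about 1 to 2 N at its end. It is an ordinary hinge, with no effect on how easily the disc turns.
- lever_tip (a point): point on the centre line of the red clamp lever, a level rod of 12 mm diameter, 70 mm from its pivot and 58 mm above the bench; the lever ends in a red ball of 22 mm at 83 mm
- lever_pivot (a point): point on the clamp lever's vertical pivot axis, 190 mm from the turntable's axis along the base's y, 58 mm above the bench; the pivot's round boss has a radius of 17 mm and is 64 mm high. Its stop is a steel pin 10 mm thick and 58 mm high, 50 mm from the pivot along the base's -x
- spray_can: loose spray can beside the turntable, about 56 mm diameter, 170 mm high. Origin: centre of its underside
- grease_jar: loose jar with a red cap, 64 mm diameter, 60 mm high. Origin: centre of its underside
- screwdriver: loose screwdriver with a red handle lying on the bench, about 200 mm long. Origin: near its middle, underside
- wrench: loose steel wrench lying on the bench, about 180 mm long. Origin: near its middle, underside

How it is judged:
By the outcome, as a careful person would: the job done as asked, in the order asked, and still so for the second after the job is handed in, with the robot touching nothing.
It also fails if it takes over 72 s, if anything falls off the work surface, if the arm or the gripper's body presses on something with over 40 N, if the wrist force passes 120 N, or if a joint passes its speed limit or range.

ROBOT

A 6-joint arm with a two-finger parallel gripper is mounted at the origin on the work surface. World frame = base frame: x ahead of the robot, y to its left, z up, the work surface at z = 0. Lengths are in m, angles in rad, forces in N, time in s.
With the tool pointing down it reaches from about 0.275 to 1 m from the base axis. Payload 8.4 kg.
Tool frame: the origin (TCP) lies on the centre line of the jaws, within the pads' length; the fingertips stand 17 mm ahead of it and the grasp point (between the pads) lies 2 mm behind it (bot.tcp_to_tips is the z of the fingertips in the tool frame, in m); z points along the fingers, y is the line along which they close (so a half turn about z gives the same grasp; the last joint's range is limited). The gripper opens to 85 mm and grips with 20 to 120 N. Pads are 22 mm wide; open, the fingers measure 114 mm over their backs; the gripper's body (76 mm by 85 mm) begins 54 mm behind the grasp point. The pads swing forward as they close: fully open they stand 13 mm farther back than shut.
Start: joints at [-1.152, 0.353, 1.633, -0, 1.155, -0.002], TCP at [0.255, -0.57, 0.248] pointing down, gripper open.
Joint ranges: [-2.63, 2.63], [-0.92, 2.1], [0.06, 2.66], [-1.3, 4.44], [0, 2.69], [-3.02, 3.02]. Speed limits (rad/s): [2.22, 2.22, 2.79, 3.14, 3.14, 3.14].

INTERFACE

Orientations are given as a unit quaternion [x, y, z, w].
In Python, from workcell import bot, hand, kinematics, get_obs, vision, hand_in gives the robot as it stands. The module is installed in compiled form; this text tells all that it offers. Calls block until the motion is done:
- bot.reach(position, orientation): joint-space move of the TCP to a pose.
- bot.servo_line(position, ori=None, velocity=0.15): straight line of the TCP; ori=None keeps the orientation; velocity is the mean speed in m/s.
- bot.goto_joints(angles): joint-space move.
- hand.move_gripper(opening, strength=None): finger opening in m; strength is the grip in N (None keeps the last); returns when the fingers have stopped.
- bot.dwell(seconds).
- kinematics.solve_ik(position, orientation): joint angles nearest the present ones, or None.
- get_obs(): the state.
- vision.read_camera(name): name is "scene" or "top"; returns a dict with "frame" (400x640x3 uint8, red, green, blue), "intrinsics" (3x3 intrinsics, pixels), "dist" ([k1, k2, p1, p2, k3] as OpenCV has them; the pictures are not rectified), "view" (4x4, takes a point from world to camera coordinates). Camera axes: x right, y down, z forward; pixel columns grow to the right and rows downward; lengths in m; the calibration is good to about 2 mm. A picture is of the moment at which its call begins. There is no depth.
A pose or a line that the arm cannot do raises bot.IKError and nothing moves.
- hand_in(): hands the job in; it is judged then, once.
The state is a dict: "time_s": time; "joint_pos": joint angles; "joint_vel": joint speeds; "joint_efforts": joint torques, N m; "position": TCP position; "orientation": TCP orientation; "wrist_force": force on the tool from outside, world axes, zero at the start; "ft_torque": the same for the moment, N m; "gripper_width": finger opening in m; "grip_force": force on a finger pad.
Only numpy, scipy, OpenCV 4.12 (cv2) and the standard library are available. Lean on these libraries where they do the work, as an engineer would, in place of code of your own. Each camera call takes 0.05 s, during which the arm holds its last target. There are 200 camera calls.

## Working session

There is one attempt and no reset: what is moved stays moved. The work goes in short steps, each a Python script; the robot and the scene stay as the last script left them, time stands still between calls to the robot, and variables do not carry over. Pictures are saved under pics/ and viewed, at most 10 in all, crops included, and the job is handed in when it is done.

```bash
mkdir -p pics; python3 - <<'E'
from workcell import vision,get_obs
import cv2,numpy as np
for n in("top","scene"):
    c=vision.read_camera(n); cv2.imwrite(f"pics/{n}0.png",c["frame"][...,::-1])
    np.set_printoptions(suppress=True,precision=4); print(n,c["intrinsics"],c["dist"],c["view"])
print(get_obs())
E
```

```text
top [[498.4204   0.     317.486 ]
 [  0.     498.4204 202.7781]
 [  0.       0.       1.    ]] [-0.1087  0.      0.      0.      0.    ] [[ 0.0101 -0.9999 -0.0005 -0.0341]
 [-0.9888 -0.0099 -0.1487  0.5229]
 [ 0.1487  0.002  -0.9889  1.5485]
 [ 0.      0.      0.      1.    ]]
scene [[480.3192   0.     324.5963]
 [  0.     480.3192 203.8102]
 [  0.       0.       1.    ]] [0.0295 0.     0.     0.     0.    ] [[ 0.6868  0.7268 -0.0008 -0.3525]
 [ 0.5539 -0.5241 -0.647  -0.2826]
 [-0.4706  0.4439 -0.7625  1.8914]
 [ 0.      0.      0.      1.    ]]
{'time_s': 0.1, 'joint_pos': array([-1.1524,  0.3536,  1.6341, -0.    ,  1.1552, -0.0024]), 'joint_vel': array([-0.0016, -0.0014, -0.0031, -0.0025, -0.    ,  0.0009]), 'joint_efforts': array([ -0.0001, -60.6353, -34.282 ,  -0.    ,   0.004 ,   0.    ]), 'position': array([ 0.2551, -0.5701,  0.2476]), 'orientation': array([ 0.9779,  0.2089, -0.0001, -0.0006]), 'wrist_force': array([-0.3729, -0.8268, -0.6348]), 'ft_torque': array([ 0.0065,  0.0268, -0.0145]), 'grip_force': 0.0, 'gripper_width': 0.08540439985257023}
```

View pics/top0.png

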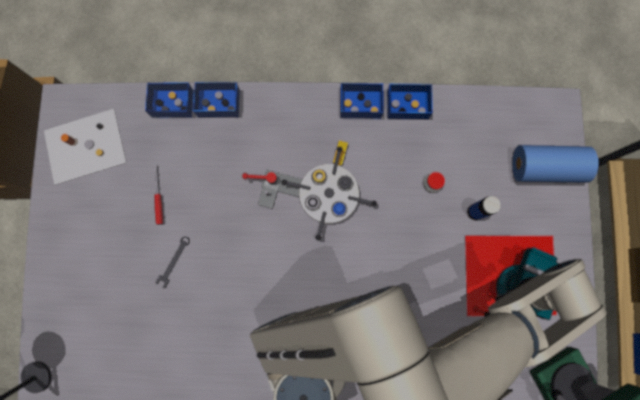

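View pics/scene0.png

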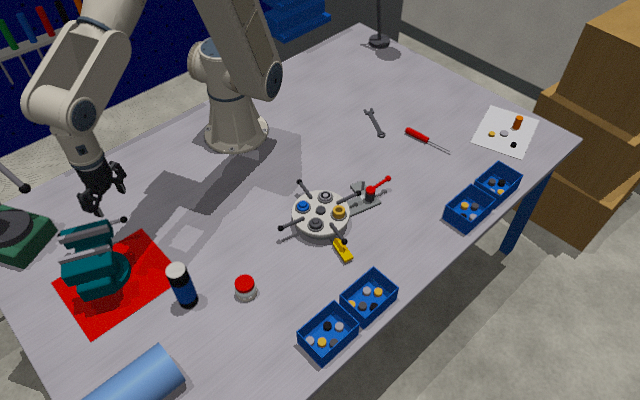

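The top view has the disc at about (329,193), the bush at (319,176), the pointer at (342,152), and the lever running from (271,178) to (245,177). Next I'll zoom in on both views and mask by colour.

```bash
cat > h.py <<'E'
import cv2,numpy as np
from workcell import bot,hand,kinematics,get_obs,vision,hand_in
np.set_printoptions(suppress=True,precision=4)
def ray(c,px,z):
    u=cv2.undistortPoints(np.float64(px).reshape(-1,1,2),c["intrinsics"],np.array(c["dist"]))[:,0]
    R,t=c["view"][:3,:3],c["view"][:3,3]; o=-R.T@t
    d=np.c_[u,np.ones(len(u))]@R
    return (o+d*((z-o[2])/d[:,2])[:,None])[:,:2]
def proj(c,P):
    r=cv2.Rodrigues(c["view"][:3,:3])[0]
    return cv2.projectPoints(np.float64(P).reshape(-1,1,3),r,c["view"][:3,3],c["intrinsics"],np.array(c["dist"]))[0][:,0]
def blobs(m,amin=4):
    n,_,s,ce=cv2.connectedComponentsWithStats(m.astype(np.uint8))
    return [(ce[i],s[i,4]) for i in range(1,n) if s[i,4]>=amin]
def masks(f):
    h=cv2.cvtColor(f,cv2.COLOR_RGB2HSV);H,S,V=[h[...,i].astype(int) for i in range(3)]
    return dict(yellow=(H>15)&(H<35)&(S>120)&(V>60),red=((H<8)|(H>172))&(S>150)&(V>60),blue=(H>100)&(H<125)&(S>120),
      white=(S<40)&(V>165),black=(V<75))
E
python3 - <<'E'
from h import *
out=[]
for n,(x0,y0,x1,y1) in dict(top=(230,130,390,250),scene=(260,165,420,285)).items():
    c=vision.read_camera(n); f=c["frame"]
    crop=f[y0:y1,x0:x1]
    out.append(cv2.resize(crop,None,fx=4,fy=4,interpolation=cv2.INTER_CUBIC)[:,:,::-1])
    for k,m in masks(f).items():
        if k=="white":continue
        q=np.zeros_like(m);q[y0:y1,x0:x1]=m[y0:y1,x0:x1]
        for ce,a in blobs(q): print(n,k,ce.round(1),a,"z.06",ray(c,[ce],.06)[0],"z.024",ray(c,[ce],.024)[0])
cv2.imwrite("pics/c.png",cv2.resize(np.vstack(out),(400,600)) if 0 else np.vstack(out)[:, :])
cv2.imwrite("pics/ct.png",out[0]);cv2.imwrite("pics/cs.png",out[1])
E
```

```text
top yellow [341.8 151.1] 134 z.06 [ 0.6881 -0.1049] z.024 [ 0.6974 -0.1066]
top yellow [334.9 157. ] 14 z.06 [ 0.6683 -0.0828] z.024 [ 0.6771 -0.084 ]
top yellow [318.9 175.7] 62 z.06 [ 0.6068 -0.0325] z.024 [ 0.6142 -0.0325]
top red [263.1 176.8] 130 z.06 [0.6016 0.1444] z.024 [0.6089 0.1485]
top blue [338.7 208.2] 104 z.06 [ 0.5035 -0.0958] z.024 [ 0.5085 -0.0973]
top black [337.8 154.8] 37 z.06 [ 0.6757 -0.0922] z.024 [ 0.6848 -0.0936]
top black [275.9 181.5] 12 z.06 [0.5869 0.1034] z.024 [0.5938 0.1065]
top black [344.8 182.9] 85 z.06 [ 0.5846 -0.1146] z.024 [ 0.5915 -0.1165]
top black [289.2 183.9] 68 z.06 [0.5795 0.0612] z.024 [0.5863 0.0634]
top black [368.4 202.7] 68 z.06 [ 0.5218 -0.1891] z.024 [ 0.5273 -0.1928]
top black [319.6 232.1] 56 z.06 [ 0.4276 -0.0366] z.024 [ 0.4308 -0.0367]
scene yellow [338.4 211.7] 140 z.06 [ 0.6036 -0.0239] z.024 [ 0.5831 -0.0026]
scene yellow [341.9 249.8] 258 z.06 [ 0.7174 -0.1206] z.024 [ 0.7003 -0.1023]
scene red [376.  185.8] 133 z.06 [0.61   0.1477] z.024 [0.5896 0.1741]
scene blue [302.5 205.8] 101 z.06 [ 0.5051 -0.0917] z.024 [ 0.4816 -
[... 1545 characters left out ...]
z.024 [ 0.5563 -0.1769]
scene black [285.1 239.1] 14 z.06 [ 0.5689 -0.2198] z.024 [ 0.5473 -0.2044]
scene black [308.6 241.3] 7 z.06 [ 0.6246 -0.1728] z.024 [ 0.6046 -0.1561]
scene black [325.5 244. ] 8 z.06 [ 0.6677 -0.1421] z.024 [ 0.649  -0.1244]
scene black [349.  261.8] 5 z.06 [ 0.7626 -0.1359] z.024 [ 0.7468 -0.118 ]
scene black [372.2 271.5] 4 z.06 [ 0.8329 -0.1105] z.024 [ 0.8192 -0.0918]
scene black [377.5 271.5] 4 z.06 [ 0.8434 -0.0993] z.024 [ 0.8301 -0.0803]
scene black [386.5 279.1] 10 z.06 [ 0.8786 -0.0994] z.024 [ 0.8663 -0.0804]
scene black [358.5 280.5] 4 z.06 [ 0.8264 -0.1615] z.024 [ 0.8126 -0.1444]
scene black [364.2 282.6] 5 z.06 [ 0.8425 -0.1546] z.024 [ 0.8291 -0.1373]
```

View pics/ct.png

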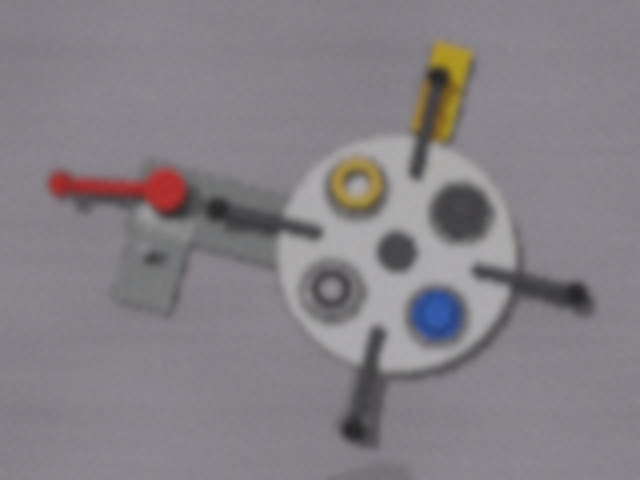

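View pics/cs.png

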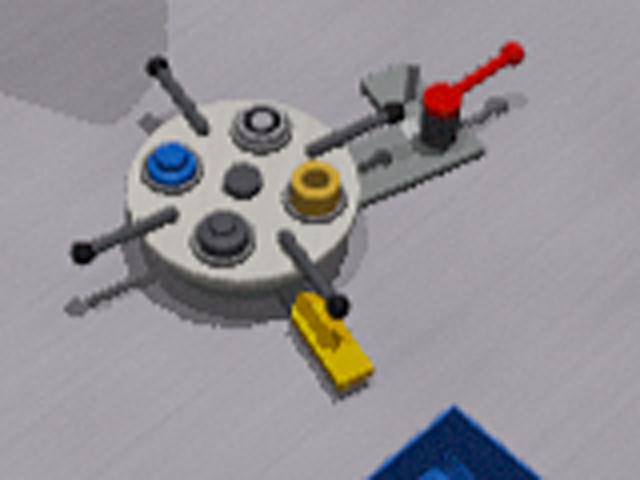

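The crops show the balls, the pointer end, the lever cap at crop (166,190) and the lever ball at (60,184). I'll ray-cast these from both views.

```bash
python3 - <<'E'
from h import *
T=vision.read_camera("top");S=vision.read_camera("scene")
fu=lambda p,o:(np.float64(p)+.5)/4-.5+o
t=lambda p:fu(p,[230,130]); s=lambda p:fu(p,[260,165])
bt=ray(T,t([(437,76),(217,209),(354,429),(577,295)]),.062)
bs=ray(S,s([(338,305),(394,112),(157,66),(83,253)]),.062)
for n,b in(("top",bt),("scene",bs)):
    c=b.mean(0);d=b-c;print(n,"ctr",c,"r",np.hypot(*d.T),"ang",np.arctan2(d[:,1],d[:,0])-np.array([0,np.pi/2,np.pi,-np.pi/2]))
    print(b)
print("disc",ray(T,t([(398,256)]),.056),"hub",ray(T,t([(397,252)]),.068),ray(S,s([(242,180)]),.068))
print("pointer end",ray(T,t([(454,46)]),.024),ray(S,s([(357,379)]),.024))
print("lever cap",ray(T,t([(166,189)]),.066),ray(S,s([(442,99)]),.066),"ball",ray(T,t([(60,184)]),.058),ray(S,s([(512,52)]),.058))
print("bush top",ray(T,t([(357,184)]),.085),ray(S,s([(316,173)]),.085))
m=masks(T["frame"])["white"];q=np.zeros_like(m);q[155:240,295:375]=m[155:240,295:375]
k=cv2.findContours(q.astype(np.uint8),0,2)[0];k=max(k,key=cv2.contourArea);h=cv2.convexHull(k)
w=ray(T,h[:,0],.056);A=np.c_[2*w,np.ones(len(w))];x=np.linalg.lstsq(A,(w**2).sum(1),rcond=None)[0];print("circ",x[:2],np.sqrt(x[2]+x[:2]@x[:2]))
E
```

```text
top ctr [ 0.5533 -0.0639] r [0.1456 0.1455 0.1443 0.1462] ang [-0.2188 -0.2233 -0.2231 -0.2324]
[[ 0.6954 -0.0955]
 [ 0.5855  0.078 ]
 [ 0.4126 -0.032 ]
 [ 0.5196 -0.2061]]
scene ctr [ 0.5583 -0.0613] r [0.1447 0.1452 0.1459 0.1455] ang [-0.2243 -0.2284 -0.2257 -0.2203]
[[ 0.6995 -0.0935]
 [ 0.5912  0.0802]
 [ 0.4161 -0.0286]
 [ 0.5266 -0.2032]]
disc [[ 0.5503 -0.0654]] hub [[ 0.5514 -0.0643]] [[ 0.5616 -0.0654]]
pointer end [[ 0.731  -0.1109]] [[ 0.7403 -0.112 ]]
lever cap [[0.6004 0.1184]] [[0.611 0.117]] ball [[0.6054 0.2038]] [[0.6106 0.2061]]
bush top [[ 0.602  -0.0324]] [[ 0.6072 -0.0272]]
circ [ 0.5537 -0.0638] 0.08995158540759036
```

```bash
cat >> h.py <<'E'
def q(phi): return np.array([np.cos(phi/2),np.sin(phi/2),0,0])
C=np.array([.556,-.0625]); B=-.265
def fpos(th,off,R=.118,c=C):  # finger beside arm at angle th, off>0 on its ccw side
    return c+R*np.array([np.cos(th),np.sin(th)])+off*np.array([-np.sin(th),np.cos(th)])
E
python3 - <<'E'
from h import *
th=2.918; Z=.045+bot.tcp_to_tips
hand.move_gripper(0.0)
p=fpos(th,.03); 
bot.reach([*p,.25],q(th-np.pi/2)); bot.servo_line([*p,Z],velocity=.15)
print(get_obs()["time_s"],get_obs()["wrist_force"],get_obs()["gripper_width"])
bot.servo_line([*fpos(th,.017),Z],velocity=.05); print(get_obs()["wrist_force"])
for a in np.linspace(th,th-.75,9)[1:]:
    bot.servo_line([*fpos(a,.017),Z],q(a-np.pi/2),velocity=.06); o=get_obs(); print(a.round(3),o["wrist_force"],o["position"],o["time_s"])
for n in("top","scene"):
    c=vision.read_camera(n);f=c["frame"]
    x0,y0=(230,130) if n=="top" else (260,165)
    cv2.imwrite(f"pics/{n}1.png",cv2.resize(f[y0:y0+120,x0:x0+160],None,fx=4,fy=4,interpolation=cv2.INTER_CUBIC)[...,::-1])
E
```

```text
4.4 [-0.3762  0.6919  0.2212] -0.0003443133207510131
[ 0.2713 -0.0453 -0.1625]
2.824 [-0.8966 -0.2898  0.247 ] [ 0.4386 -0.0418  0.062 ] 5.1417
2.73 [-0.174  -0.5033  0.2671] [ 0.441  -0.0311  0.062 ] 5.475
2.637 [-0.8008  0.1178  0.8276] [ 0.4444 -0.0205  0.062 ] 5.8083
2.543 [-0.7848 -0.5235 -0.2338] [ 0.4488 -0.0103  0.062 ] 6.1417
2.449 [ 0.1746  1.2781 -0.0535] [ 0.4541 -0.0005  0.062 ] 6.475
2.356 [-0.6028  0.4414 -0.8781] [0.4603 0.0088 0.0619] 6.8083
2.262 [-0.2168 -1.3577  0.0571] [0.4674 0.0174 0.0619] 7.1417
2.168 [-0.0437 -0.3497 -0.5699] [0.4753 0.0253 0.0619] 7.475
```

View pics/scene1.png

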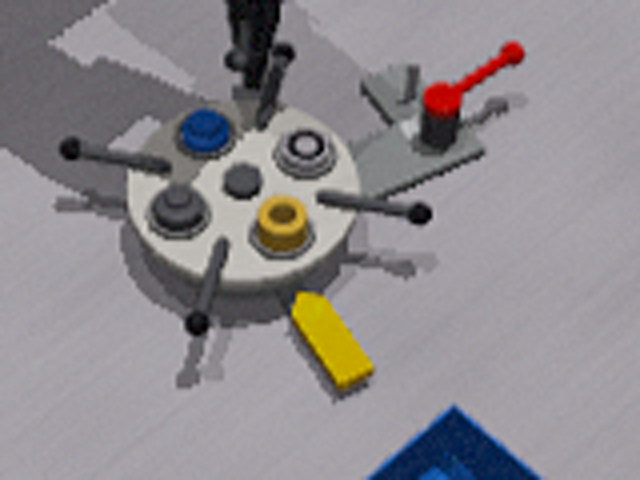

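The view shows the disc turned with the bush nearly at the pointer. The balls are at crop (421,213), (197,322), (71,149) and (284,52). Next I'll measure the disc angle and the base yaw.

```bash
cat >> h.py <<'E'
def base_yaw(c,x0,y0,x1,y1):
    m=masks(c["frame"])["yellow"];z=np.zeros_like(m);z[y0:y1,x0:x1]=m[y0:y1,x0:x1]
    k=max(cv2.findContours(z.astype(np.uint8),0,2)[0],key=cv2.contourArea)
    ys,xs=np.nonzero(cv2.drawContours(np.zeros(z.shape,np.uint8),[k],-1,1,-1)); w=ray(c,np.c_[xs,ys],.022)
    v=np.linalg.svd(w-w.mean(0))[2][0]; v*=np.sign(v[0]); return w.mean(0),np.arctan2(v[1],v[0])
E
python3 - <<'E'
from h import *
S=vision.read_camera("scene");T=vision.read_camera("top")
s=lambda p:(np.float64(p)+.5)/4-.5+[260,165]
b=ray(S,s([(421,213),(197,322),(71,149),(284,52)]),.062); c=b.mean(0); d=b-c
print(c,np.hypot(*d.T),"spoke angs",np.arctan2(d[:,1],d[:,0]))
cs=np.array([.5583,-.0613]);ct=np.array([.5533,-.0639])
for n,cam,r,cc in(("s",S,(325,230,365,275),cs),("t",T,(325,135,355,170),ct)):
    w,v=base_yaw(cam,*r); e=w-cc; print(n,"ctroid",w,"axis",v,"radial",np.arctan2(e[1],e[0]),np.hypot(*e))
e=ray(S,s([(357,379)]),.024)[0]-cs; print(np.arctan2(e[1],e[0]))
# dark balls in top view
for ce,a in blobs(masks(T["frame"])["black"]):
    if 280<ce[0]<390 and 140<ce[1]<250: print(ce.round(1),a,ray(T,[ce],.062)[0])
E
```

```text
[ 0.5585 -0.0612] [0.146  0.1447 0.1452 0.1461] spoke angs [ 0.5754 -0.9976 -2.5563  2.1492]
s ctroid [ 0.6991 -0.1009] axis -0.28882518732667667 radial -0.2741031087122577 0.14630406183972558
t ctroid [ 0.6924 -0.1008] axis -0.24441060705881967 radial -0.25898058518478956 0.14393821994073833
-0.27164836392839053
[307.8 160.1] 55 [0.6568 0.0034]
[363.4 170.9] 47 [ 0.6234 -0.1737]
[328.4 191.9] 15 [ 0.5546 -0.0629]
[347.6 196.3] 91 [ 0.5414 -0.1234]
[322.  207.5] 6 [ 0.5049 -0.0432]
[348.  223.8] 132 [ 0.4542 -0.1248]
```

View pics/top1.png

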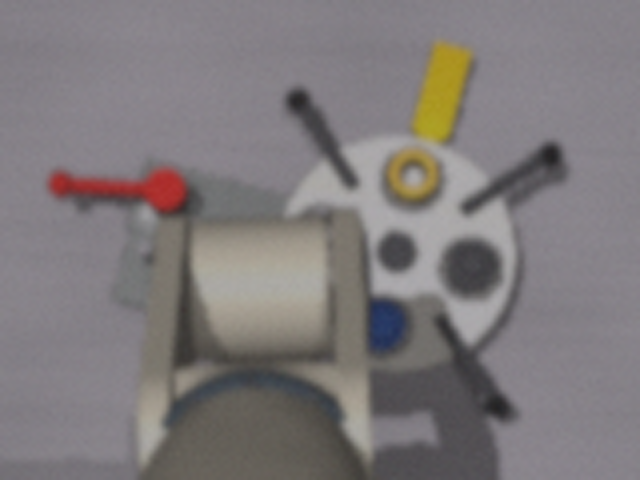

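```bash
python3 - <<'E'
from h import *
Z=.045+bot.tcp_to_tips
for a in (2.135,2.108): bot.servo_line([*fpos(a,.017),Z],q(a-np.pi/2),velocity=.03)
bot.dwell(.2)
bot.servo_line([*fpos(a,.035),Z],velocity=.05)
bot.servo_line([*fpos(a,.035),.2],velocity=.2)
# stage off to the lever side, off the views
bot.reach([.42,.32,.22],q(1.4)); print(get_obs()["time_s"])
out=[]
for n,(x0,y0) in dict(top=(280,130),scene=(270,175)).items():
    c=vision.read_camera(n);f=c["frame"]
    out.append(cv2.resize(f[y0:y0+115,x0:x0+115 if n=="top" else x0+115],None,fx=5,fy=5,interpolation=cv2.INTER_CUBIC)[...,::-1])
    r=(325,230,365,275) if n=="scene" else (325,135,355,170); w,v=base_yaw(c,*r); print(n,w,v)
    cv2.imwrite(f"raw_{n}.png",f[...,::-1])
cv2.imwrite("pics/two2.png",cv2.resize(np.hstack(out),(800,400)))
E
```

```text
10.925
top [ 0.6924 -0.1008] -0.24441060705881967
scene [ 0.6991 -0.1009] -0.2863718979290135
```

View pics/two2.png

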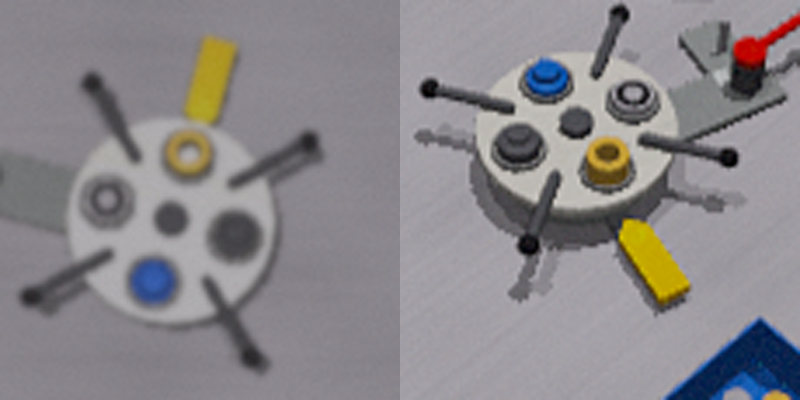

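Both views show the bush facing the pointer. I'll compute the disc angle from the balls: top (92,83), (309,141), (250,357), (31,297); scene (329,157), (128,245), (29,89), (220,14).

```bash
python3 - <<'E'
from h import *
from scipy.ndimage import center_of_mass
k=115/400
for n,o,P,pe in(("top",(280,130),[(92,83),(309,141),(250,357),(31,297)],(219,43)),("scene",(270,175),[(329,157),(128,245),(29,89),(220,14)],(674,293))):
    c=vision.read_camera(n); f=lambda p:(np.float64(p)+.5)*k-.5+o
    px=f(P); V=255-c["frame"].max(2).astype(float)
    ref=[]
    for u in px:   # darkness centroid around each ball
        x,y=np.round(u).astype(int); w=np.clip(V[y-2:y+3,x-2:x+3]-180,0,None); cy,cx=center_of_mass(w); ref.append((x-2+cx,y-2+cy))
    for lab,pp in(("hand",px),("ref",np.array(ref))):
        b=ray(c,pp,.062);m=b.mean(0);d=b-m
        a=np.arctan2(d[:,1],d[:,0]); ph=(a+np.pi/4*0-np.pi/4+np.pi/4)%(np.pi/2)-np.pi/4
        print(n,lab,m,np.hypot(*d.T),"phase",ph, ph.mean())
    if n=="scene": pe=(pe[0]-400,pe[1])
    e=ray(c,f([pe]),.024)[0]-m; w,_=base_yaw(c,*((325,230,365,275) if n=="scene" else (325,135,355,170))); g=w-m
    print("yaw end",np.arctan2(e[1],e[0]),"ctroid",np.arctan2(g[1],g[0]))
E
```

```text
top hand [ 0.5531 -0.0638] [0.1449 0.1455 0.1444 0.1448] phase [-0.2585 -0.2604 -0.2635 -0.257 ] -0.25984359882197783
top ref [ 0.5527 -0.0642] [0.1444 0.1439 0.144  0.1437] phase [-0.2572 -0.2623 -0.258  -0.26  ] -0.259355233322875
yaw end -0.25171677820086785 ctroid -0.2561559721683487
scene hand [ 0.5594 -0.0622] [0.1454 0.1452 0.1457 0.1448] phase [-0.2566 -0.2633 -0.2593 -0.2657] -0.26122320723531245
scene ref [ 0.5593 -0.0622] [0.1452 0.1455 0.1454 0.1467] phase [-0.2674 -0.2668 -0.2588 -0.2682] -0.26528823574409643
yaw end -0.2702543423312567 ctroid -0.27063719392258134
```

The disc and the base yaw agree to within about 0.01 rad. Now the lever.

```bash
python3 - <<'E'
from h import *
P=np.array([.6055,.1195]); Z=.042+bot.tcp_to_tips; L=lambda th,off:fpos(th,off,.055,P)
th=1.54; yaw=lambda t:q(t-np.pi/2)
bot.reach([*L(th,-.034),.2],yaw(th)); bot.servo_line([*L(th,-.034),Z],velocity=.15)
bot.dwell(.2); f0=get_obs()["wrist_force"]; print(f0)
bot.servo_line([*L(th,-.017),Z],velocity=.05)
for a in np.r_[np.linspace(th,2.5,8)[1:],np.arange(2.52,2.76,.02)]:
    bot.servo_line([*L(a,-.017),Z],yaw(a),velocity=.05 if a<2.51 else .02)
    fs=[]
    for _ in range(4): bot.dwell(.03); fs.append(get_obs()["wrist_force"]-f0)
    F=np.mean(fs,0); print(a.round(3),F.round(2))
    if np.hypot(F[0],F[1])>9: break
bot.servo_line([*L(a,-.04),Z],velocity=.05); bot.servo_line([*L(a,-.04),.25],velocity=.2)
bot.reach([.35,.42,.25],q(1.6)); o=get_obs(); print(o["time_s"])
out=[]
for n,(x0,y0) in dict(top=(245,130),scene=(285,155)).items():
    c=vision.read_camera(n); out.append(cv2.resize(c["frame"][y0:y0+115,x0:x0+115],(400,400),interpolation=cv2.INTER_CUBIC)[...,::-1])
cv2.imwrite("pics/two3.png",np.hstack(out))
E
```

```text
[-0.71   -0.0912  0.5226]
1.677 [ 0.65  0.24 -0.34]
1.814 [ 1.   -0.25 -0.52]
1.951 [ 0.81 -0.4  -0.54]
2.089 [ 1.01 -0.5  -1.09]
2.226 [ 0.69 -0.04 -0.91]
2.363 [ 0.92 -0.07 -0.37]
2.5 [ 0.32  0.12 -0.37]
2.52 [ 1.65  0.72 -0.81]
2.54 [ 1.7   0.58 -0.39]
2.56 [ 1.7   0.78 -0.24]
2.58 [ 1.13  0.33 -0.3 ]
2.6 [ 1.63  0.59 -0.4 ]
2.62 [ 0.98  0.58 -0.25]
2.64 [ 2.52  3.32 -0.83]
2.66 [ 3.01  8.06 -3.03]
2.68 [ 5.11 11.58 -4.59]
23.4417
```

View pics/two3.png

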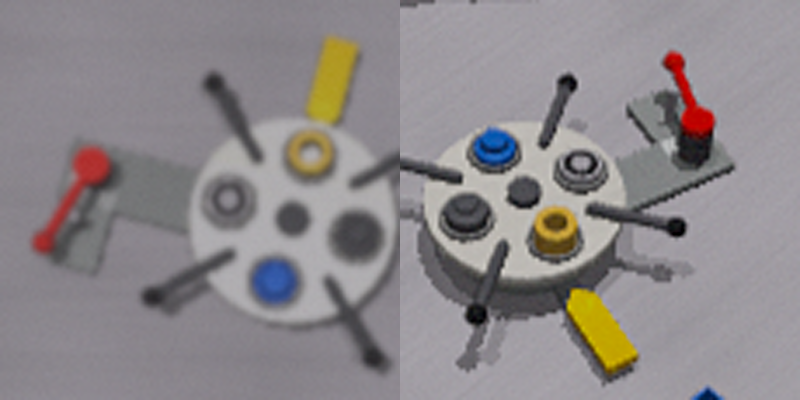

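The pictures show the lever at its stop: cap (91,166), ball (42,242) in the top crop, with a clear force rise near the expected angle. The bush still faces the pointer and the gripper is clear.

```bash
python3 -c "
from workcell import hand_in
print(hand_in())"
```

```text
the job is handed in; nothing more can be done
None
```

I turned the brass bush to face the yellow pointer (within about 0.01 rad by camera), pushed the red lever to its stop, and handed the job in at about 23 s of the 72 s with the arm clear; no verdict was returned.

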